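# Shift the microscope's filter lever into its third slot and open the shutter

## Robot

A 6-joint arm with a two-finger parallel gripper is mounted at the origin on the work surface. World frame = base frame: x ahead of the robot, y to its left, z up, the work surface at z = 0. Lengths are in m, angles in rad, forces in N, time in s.
With the tool pointing down it reaches from about 0.3 to 0.775 m from the base axis. Payload 14.6 kg.
Tool frame: the origin (TCP) lies on the centre line of the jaws, within the pads' length; the fingertips stand 8 mm ahead of it and the grasp point (between the pads) lies 11 mm behind it (arm.tcp_to_tips is the distance from the TCP to the fingertips, in m); z points along the fingers, x is the direction in which the jaws open and shut, and the axes are right-handed (so a half turn about z gives the same grasp; the last joint's range is limited). The gripper opens to 94 mm and grips with 3 to 60 N. Pads are 16 mm wide; open, the fingers measure 119 mm over their backs; the gripper's body (75 mm by 177 mm) begins 78 mm behind the grasp point.
Start: joints at [1.204, 0.3, 1.521, -0, 1.321, -0.067], TCP at [0.162, 0.525, 0.213] pointing down, gripper open.
Joint ranges: [-3.03, 3.03], [-0.79, 2.21], [0.23, 2.52], [-1.04, 4.18], [0, 3.07], [-2.55, 2.55]. Speed limits (rad/s): [2.22, 2.22, 2.57, 3.14, 3.14, 3.14].

## Interface

Orientations are given as a unit quaternion [x, y, z, w].
In Python, from rig import arm, cams gives the robot as it stands. The module is installed in compiled form; this text tells all that it offers.
- The arm moves only by the tool step_arm, never from a script. Its arguments are lists of equal length, an entry for each row: "offset": the shift along the tool's x, y, z in mm, a list of three; "angular": the turn, a rotation vector about the tool's x, y, z in degrees, a list of three; "jaw": the finger opening in mm, from 0 to 94. A call has 1 to 12 rows; each row is the pose to reach, as a shift and turn from the pose commanded when the call began, along the tool's axes at that moment; what a row does not reach only later rows make up. A row lasts 1/8 s, in which the tool goes at most 62.5 mm and 10.7 degrees, less where a joint would pass 70% of its speed; a pose out of reach is approached as far as the arm can. A call with a gripper value outside its range is refused whole. The fingers move at their own pace and stop on an object; "grip_force" is the grip in N (left out, the last holds). Time passes only in rows, so rows that repeat a pose let the fingers close. It gives the time, the measured TCP pose, the force and the opening at its end, in the units of the state.
- arm.read_state(): the state, without advancing time (a new reading comes with each control period).
- cams.snapshot(name): name is "scene" or "top" or "wrist"; returns (picture, depth): 384x512x3 uint8, red, green, blue; 384x512 float32, m along the optical axis (not along the pixel's ray), 0 where there is no reading.
- cams.camera_info(name): a dict with "fx", "fy", "cx", "cy" (pixels), "R" (3x3) and "t" (3): a world point X has camera coordinates R X + t. Camera axes: x right, y down, z forward; pixel columns grow to the right and rows downward; lengths in m; the calibration is good to about 2 mm. A picture is of the moment at which its call begins: read the wrist's pose just before it. camera_info takes no time and is no camera call; for the wrist camera it gives the pose at the moment of the call.
- arm.hand_in(): hands the job in, once; it reports no verdict.
Trained networks look in the newest picture that a camera, given by its name, has taken for a name from the list of things; names that differ only in an ending like _2 or _b are one class to them, and where a whole thing is asked for, a point or a joint stands for the part that bears it (a point fixed in the world has none). Each returns a list of dicts, best first, with "conf" (0 to 1); they miss things now and then, are a little off and sometimes report something else, mostly with a low value. They report only what shows in the picture. A call takes as long as a camera call.
- cams.boxes_of(camera, label): "extent" ([left, top, width, height] in pixels, round what is visible of it).
- cams.silhouettes(camera, label): "mask" (384x512 bool, what is visible of it) and "extent" ([left, top, width, height] in pixels, round what is visible of it).
The state is a dict: "time_s": time; "qpos": joint angles; "joint_vel": joint speeds; "joint_efforts": joint torques, N m; "ee_pos": TCP position; "ee_rot": TCP orientation; "force": force on the tool from outside, world axes, zero at the start; "wrist_torque": the same for the moment, N m; "opening": opening from 0.0 (shut) to 1.0 (fully open).
Only numpy, scipy, OpenCV 4.12 (cv2) and the standard library are available. Lean on these libraries where they do the work, as an engineer would, in place of code of your own. Each camera call takes 0.05 s, during which the arm holds its last target.

## Task

The filter lever on the fluorescence microscope's control unit stands somewhere along the left-hand leg of its H-shaped gate: with your fingertips, gently and without gripping it, push it to the cross slot, across to the right, and then forward, away from you, fully home in the third slot (green mark), keeping it out of the fourth slot (red mark). Only when it is home, press the yellow shutter button all the way down and let it come up again, leaving the lever home. Leave the other things on the bench where they are.

Things in the scene. Friction and masses are not known exactly. Their poses are not given: they have to be found in the camera images.
- console: The control unit, fixed: a cream box with dark cheeks, 204 mm deep (x), 270 mm wide (y), dark deck at z = 75 mm; a black palm rest in front reaches to x = -148 mm, 32 mm high. Origin: centre of its underside, on the bench; +x forward, away from the operator, +y to the operator's left. On the deck at x = 55 mm, unused: a black knob (y = -92 mm) and a rocker switch (y = -40 mm), under 95 mm high.
- gate_centre (a point): Middle of the H-gate's cross slot, on top of the steel gate plate (92 mm in x, 90 mm in y), 90 mm above the bench; axes as the console's. Two legs along x, 15 mm left and right of here, each open from 22.5 mm behind to 22.5 mm ahead, joined by one cross slot along y. Slots are 13 mm wide, inner corners rounded; the lever's 8 mm shaft runs in them and the plate stops it elsewhere.
- slot3 (a point): Where the shaft's axis ends at the forward end of slot three, on the gate plate's top. Coloured marks lie on the plate beyond the ends of the legs: slot one forward left (white), slot two back left (blue), slot three forward right (green), slot four back right (red).
- pivot (a point): The lever's ball-joint pivot, inside the box under the gate centre, 20 mm above the bench. The lever is straight; shaft 8 mm thick.
- knob (a point): Centre of the lever's white pear-shaped knob, 36 mm across here, its widest; it reaches 29 mm below and 21 mm above this point. 155 mm from the pivot, so 175 mm above the bench when upright. It moves about 40 mm forward or back and 34 mm left or right of the gate centre. A push of about 2 N here moves it; it stays where it is left.
- shift_fore (a joint): Lean of the lever forward, rad: 0 in the cross slot, positive forward (console +x), about +0.26 at the end of slots one and three, -0.26 at the end of slots two and four. The lever crosses from leg to leg only within about 0.035 of 0. The start is anywhere from -0.22 to 0.22.
- shift_across (a joint): Lean of the lever to the right (console -y), rad: about -0.22 in the left leg, 0 at the middle of the cross slot, about +0.22 in the right leg (play about 0.035 either way). Starts in the left leg.
- shutter_top (a point): Centre of the top face of the round yellow shutter push button, 28 mm across, in a black collar of 44 mm; its top is 97 mm above the bench when up, 55 mm nearer the operator than and 75 mm to the right of the console's origin.
- shutter (a joint): Travel of the shutter button downwards, m: 0 up, 0.006 fully down; a spring returns it, about 1.5 N to start it and 5 N to bottom it.
- oil_bottle: Small amber immersion-oil bottle with a black cap, 30 mm across, 72 mm high, standing loose at the right of the control unit. Origin: centre of its underside. Leave alone.
- objective_can: Silver canister for a spare objective, 38 mm across, 62 mm high, standing loose at the left of the control unit. Origin: centre of its underside. Leave alone.
- slide_box: Closed blue slide box, 102 x 87 x 33 mm, loose, farther left of the control unit. Origin: centre of its underside. Leave alone.
- petri_dish: Closed clear petri dish, 62 mm across, 16 mm high, loose, at the right of the control unit. Origin: centre of its underside. Leave alone.
- tissue_pack: Green booklet of lens tissue, 75 x 110 x 13 mm, loose, behind the control unit. Origin: centre of its underside. Leave alone.

How it is judged:
By the outcome, as a careful person would: the job done as asked, in the order asked, and still so for the second after the job is handed in, with the robot touching nothing.
It also fails if it takes over 61 s, if anything falls off the work surface, if the arm or the gripper's body presses on something with over 40 N, if the wrist force passes 120 N, or if a joint passes its speed limit or range.

## Working session

There is one attempt and no reset: what is moved stays moved. The work goes in short steps, Python scripts to look and compute and a tool call to move; the robot and the scene stay as the last step left them, time stands still between calls to the robot, and variables do not carry over. Pictures are saved under pics/ and viewed, and the job is handed in when it is done.

Besides the shell and the picture viewer there is one more tool, called as name(argument=value, ...) on one line, values as JSON. step_arm: Moves the arm, as the interface text tells. Its arguments: {"type":"object","properties":{"offset":{"type":"array"},"angular":{"type":"array"},"jaw":{"type":"array"},"grip_force":{"type":"number"}},"required":["offset","angular","jaw"]}

```bash
mkdir -p pics; ls; cat > h.py <<'E'
import numpy as np, cv2
from rig import arm, cams
def snap(n,f):
    p,d=cams.snapshot(n); i=cams.camera_info(n); np.savez('pics/'+f+'.npz',p=p,d=d,**{k:np.array(i[k]) for k in('fx','fy','cx','cy','R','t')})
    cv2.imwrite('pics/'+f+'.png',p[:,:,::-1]); return p,d,i
def cloud(d,i):
    v,u=np.mgrid[:d.shape[0],:d.shape[1]]
    P=np.stack([(u-i['cx'])/i['fx']*d,(v-i['cy'])/i['fy']*d,d],-1)
    return (P-np.array(i['t']))@np.array(i['R'])
def proj(X,i):
    c=np.array(i['R'])@np.array(X)+np.array(i['t']); return c[0]/c[2]*i['fx']+i['cx'],c[1]/c[2]*i['fy']+i['cy']
E
python3 - <<'E'
from h import *
for n in('scene','top'):
    p,d,i=snap(n,n+'0')
    W=cloud(d,i)
    print(n, 'cam pos',-np.array(i['R']).T@i['t'])
    for l in('console','knob','shutter_top','oil_bottle','objective_can'):
        r=cams.silhouettes(n,l)
        for a in r[:1]:
            m=a['mask']&(d>0); q=W[m]; print(l,a['conf'],a['extent'],np.round(np.median(q,0),3),np.round(q.min(0),3),np.round(q.max(0),3))
s=arm.read_state();print(s)
E
```

```text
pics
scene cam pos [1.17986636 0.02152041 0.65045919]
console 0.93 [118.5, 152.6, 140.0, 121.5] [ 0.609 -0.059  0.075] [ 0.415 -0.239 -0.001] [0.698 0.095 0.194]
knob 0.93 [211.6, 152.6, 17.4, 45.1] [0.572 0.018 0.173] [ 0.509 -0.002  0.077] [0.581 0.04  0.194]
shutter_top 0.6 [179.8, 155.5, 53.1, 60.8] [0.571 0.002 0.091] [ 0.297 -0.069  0.   ] [0.62  0.047 0.194]
objective_can 0.68 [259.4, 190.7, 19.0, 26.7] [0.556 0.134 0.041] [ 0.529  0.117 -0.001] [0.562 0.155 0.064]
top cam pos [0.51061655 0.0558134  0.94818002]
console 0.82 [240.2, 152.1, 141.7, 136.6] [ 0.54  -0.065  0.074] [ 0.389 -0.235 -0.004] [0.707 0.097 0.193]
knob 0.54 [367.1, 139.3, 24.4, 24.4] [ 0.719 -0.23   0.015] [ 0.69  -0.261  0.001] [ 0.75  -0.201  0.019]
shutter_top 0.53 [346.7, 222.7, 14.1, 13.9] [ 0.527 -0.147  0.096] [ 0.514 -0.16   0.092] [ 0.54  -0.133  0.1  ]
oil_bottle 0.77 [379.4, 210.7, 22.6, 14.6] [ 0.556 -0.242  0.044] [ 0.541 -0.278 -0.003] [ 0.574 -0.233  0.074]
objective_can 0.75 [216.7, 212.7, 17.7, 17.9] [0.539 0.133 0.061] [0.523 0.118 0.012] [0.555 0.151 0.065]
{'time_s': 0.6, 'qpos': array([ 1.20440222e+00,  2.99897041e-01,  1.52104307e+00,  3.47848713e-06,
        1.32070176e+00, -6.66576749e-02]), 'joint_vel': array([ 0.00044819, -0.00055502,  0.0004526 ,  0.00042234,  0.00224474,
        0.00066718]), 'joint_efforts': array([ 6.72644046e-05, -5.31470311e+01, -3.52838087e+01,  7.08739785e-02,
        2.12180370e-02, -4.52209193e-06]), 'ee_pos': array([0.16241988, 0.52544185, 0.21342897]), 'ee_rot': array([ 8.04757485e-01,  5.93603732e-01, -2.16415025e-05,  1.18369897e-05]), 'force': array([ 0.43615767, -0.2117833 ,  0.30901372]), 'wrist_torque': array([-0.05007067, -0.01351852,  0.00963692]), 'opening': 1.0022880384597603}
```

```bash
python3 - <<'E'
import cv2
a=cv2.imread('pics/top0.png')[130:310,200:420];b=cv2.imread('pics/scene0.png')[130:290,100:300]
cv2.imwrite('pics/t0c.png',cv2.resize(a,None,fx=3.6,fy=3.3,interpolation=2));cv2.imwrite('pics/s0c.png',cv2.resize(b,None,fx=4,fy=3.7,interpolation=2))
E
```

```text
(no output)
```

View pics/t0c.png

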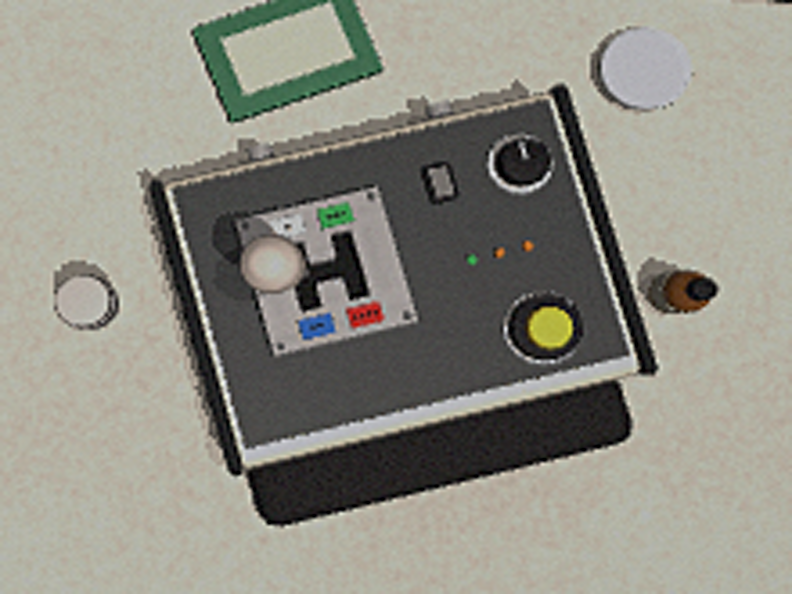

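View pics/s0c.png

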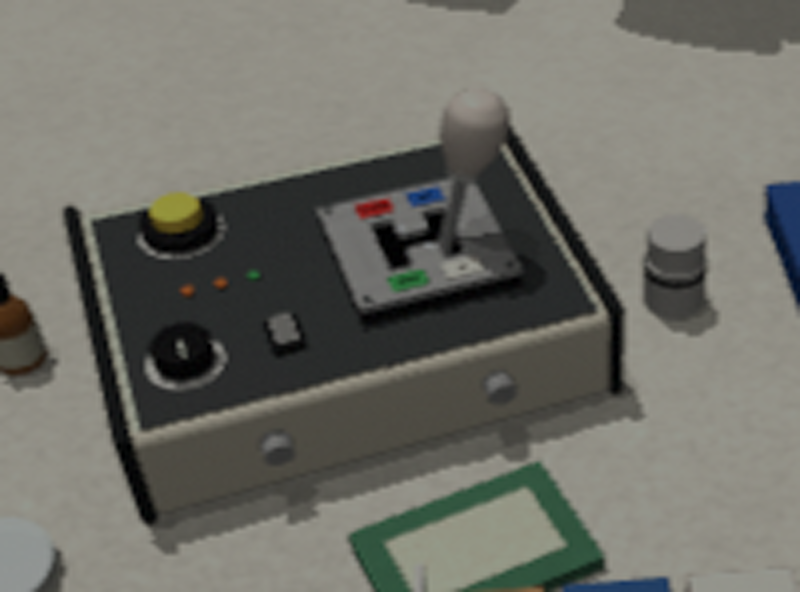

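```bash
cat >> h.py <<'E'
def load(f):
    z=np.load('pics/'+f+'.npz'); i={k:z[k] for k in('fx','fy','cx','cy','R','t')}; return z['p'],z['d'],i
E
python3 - <<'E'
from h import *
p,d,i=load('top0');W=cloud(d,i)
hsv=cv2.cvtColor(p,cv2.COLOR_RGB2HSV).astype(int)
m=(W[...,2]>.055)&(W[...,2]<.11)&(d>0)
n,l,st,_=cv2.connectedComponentsWithStats(m.astype(np.uint8)); k=1+st[1:,4].argmax()
print(st[k]);r=cv2.minAreaRect(W[l==k][:,:2].astype(np.float32)*1000);print('deck',r)
# plate: light gray at z~.09
v=hsv[...,2];y0,x0=np.mgrid[:384,:512]
def atz(u,v,z):
    c=np.stack([(u-i['cx'])/i['fx'],(v-i['cy'])/i['fy'],np.ones_like(u,float)],-1)
    R=np.array(i['R']);D=c@R;O=-R.T@i['t'];s=(z-O[2])/D[...,2];return O+D*s[...,None]
P=atz(x0.astype(float),y0.astype(float),.09)
roi=(x0>258)&(x0<320)&(y0>182)&(y0<242)
for nm,h0,h1 in(('green',50,85),('blue',100,125)):
    q=roi&(hsv[...,0]>h0)&(hsv[...,0]<h1)&(hsv[...,1]>90);print(nm,q.sum(),P[q].mean(0),x0[q].mean(),y0[q].mean())
q=roi&((hsv[...,0]<8)|(hsv[...,0]>172))&(hsv[...,1]>110);print('red',q.sum(),P[q].mean(0))
Pb=atz(x0.astype(float),y0.astype(float),.097)
q=(hsv[...,0]>22)&(hsv[...,0]<35)&(hsv[...,1]>150)&(hsv[...,2]>120);print('yel',q.sum(),Pb[q].mean(0))
q=(W[...,2]>.13)&(d>0)&(W[...,0]>.45);print('knob top',q.sum(),W[q].mean(0),W[q].min(0),W[q].max(0))
p,d,i=load('scene0');W=cloud(d,i);q=(W[...,2]>.15)&(d>0)&(W[...,0]>.45)&(W[...,2]<.2);print('knob sc',q.sum(),W[q].mean(0),W[q].min(0),W[q].max(0))
E
```

```text
[  241   155   142   119 10614]
deck ((559.6650390625, -60.41184997558594), (203.21514892578125, 272.77044677734375), 15.890887260437012)
green 54 [ 0.59511301 -0.01790181  0.09      ] 292.55555555555554 196.37037037037038
blue 61 [ 0.52686387 -0.00918668  0.09      ] 288.1803278688525 227.55737704918033
red 61 [ 0.53549576 -0.03693837  0.09      ]
yel 120 [ 0.52722479 -0.14711867  0.097     ]
knob top 11617 [0.80093212 0.4395708  0.19912955] [0.54316987 0.00521311 0.13002781] [0.92550995 0.564034   0.23468775]
knob sc 3341 [0.83388294 0.34293783 0.17503449] [0.55374319 0.00372617 0.1500143 ] [0.93463001 0.44662465 0.19999527]
```

```bash
python3 - <<'E'
from h import *
from scipy.optimize import least_squares
psi=np.radians(16.3);f=np.array([np.cos(psi),np.sin(psi)]);le=np.array([-f[1],f[0]]);G=np.array([.561,-.0135])
A=[]
for n in('top0','scene0'):
    p,d,i=load(n);W=cloud(d,i);q=(W[...,2]>.168)&(d>0)&(abs(W[...,0]-.57)<.05)&(abs(W[...,1]-.02)<.04)&(W[...,2]<.21);w=W[q]
    r=least_squares(lambda c:np.linalg.norm(w-c,axis=1)-.018,w.mean(0)-[0,0,.01],loss='soft_l1',f_scale=.002)
    print(n,len(w),r.x,w.max(0)); A.append(r.x)
    e=r.x[:2]-G; print('fore',e@f,'left',e@le)
E
```

```text
top0 258 [0.56020263 0.02389414 0.17325631] [0.57696324 0.04135909 0.19291363]
fore 0.009729967592029222 left 0.03611488932234513
scene0 231 [0.56172983 0.02277803 0.17451891] [0.58097071 0.03984935 0.19372977]
fore 0.010882527178763425 left 0.03461500228055551
```

View pics/top0.png

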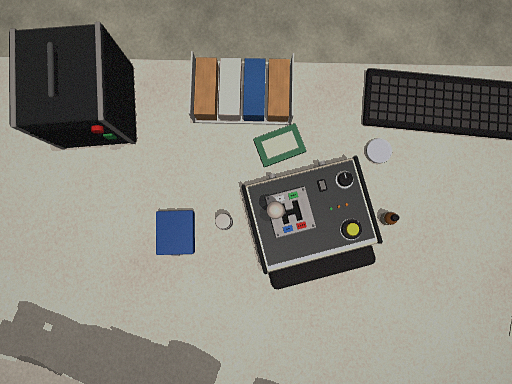

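```bash
cat >> h.py <<'E'
from scipy.spatial.transform import Rotation as Ro
psi=np.radians(16.3);F=np.array([np.cos(psi),np.sin(psi),0]);L=np.array([-F[1],F[0],0]);G=np.array([.561,-.0135,0])
RT=np.stack([L,F,[0,0,-1]],1)
def go(fore,left,z):
    s=arm.read_state();R=Ro.from_quat(s['ee_rot']);T=G+fore*F+left*L+np.array([0,0,z])
    print('off mm',np.round(R.inv().apply(T-s['ee_pos'])*1000,1),'rot deg',np.round(np.degrees((R.inv()*Ro.from_matrix(RT)).as_rotvec()),2))
def st():
    s=arm.read_state();e=s['ee_pos']-G;print('t',round(s['time_s'],2),'fore',round(e@F*1000,1),'left',round(e@L*1000,1),'z',round(e[2]*1000,1),'F fore/left/z',np.round([s['force']@F,s['force']@L,s['force'][2]],2),'op',round(s['opening'],3))
E
python3 - <<'E'
from h import *
go(.07,.035,.25);st()
E
```

```text
off mm [-329.4  579.   -36.6] rot deg [ -0.     0.   -33.47]
t 0.6 fore -231.3 left 629.1 z 213.4 F fore/left/z [ 0.36 -0.33  0.31] op 1.002
```

step_arm(offset=[[-20,20,-37],[-50,70,-37],[-80,120,-37],[-110,175,-37],[-140,230,-37],[-170,285,-37],[-200,340,-37],[-230,395,-37],[-260,450,-37],[-285,500,-37],[-310,545,-37],[-329,579,-37]], angular=[[0,0,-3],[0,0,-6],[0,0,-9],[0,0,-12],[0,0,-15],[0,0,-18],[0,0,-21],[0,0,-24],[0,0,-27],[0,0,-30],[0,0,-33.5],[0,0,-33.5]], jaw=[80,60,40,20,0,0,0,0,0,0,0,0])

```text
time_s: 2.1
ee_pos: [0.6195, 0.0383, 0.2501]
ee_rot: [0.6, 0.8, -0.0, -0.0]
force: [-0.7, -0.3, -0.3]
opening: 0.006
```

```bash
python3 - <<'E'
from h import *
st();p,d,i=snap('wrist','w1');st();go(.07,.035,.25)
E
```

```text
t 2.1 fore 70.7 left 33.3 z 250.1 F fore/left/z [-0.74 -0.08 -0.31] op 0.006
t 2.15 fore 71.6 left 30.0 z 249.6 F fore/left/z [ 1.96 -2.4   0.32] op 0.009
off mm [ 4.9 -1.6 -0.4] rot deg [-0.03  0.04 -0.14]
```

View pics/w1.png

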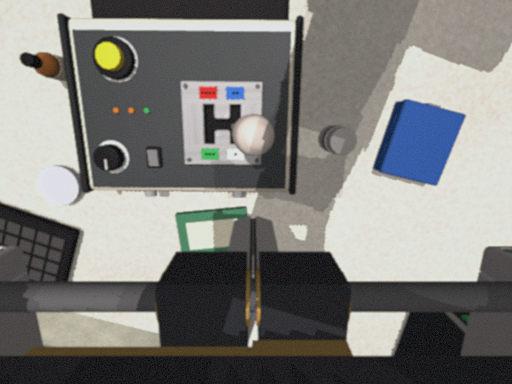

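```bash
cat > meas.py <<'E'
from h import *
def meas(p,d,i):
    W=cloud(d,i);hsv=cv2.cvtColor(p,cv2.COLOR_RGB2HSV).astype(int);v,u=np.mgrid[:384,:512].astype(float)
    R=np.array(i['R']);O=-R.T@i['t'];D=np.stack([(u-i['cx'])/i['fx'],(v-i['cy'])/i['fy'],u*0+1],-1)@R
    def P(z):return O+D*((z-O[2])/D[...,2])[...,None]
    near=lambda q,c,r:np.linalg.norm(q[...,:2]-np.array(c)[:2],axis=-1)<r
    for n,z,c,r,m in(('green',.09,G,.06,(hsv[...,0]>50)&(hsv[...,0]<85)&(hsv[...,1]>90)),('blue',.09,G,.06,(hsv[...,0]>100)&(hsv[...,0]<125)&(hsv[...,1]>90)),('red',.09,G,.06,((hsv[...,0]<8)|(hsv[...,0]>172))&(hsv[...,1]>110)),('yellow',.097,(.527,-.147),.03,(hsv[...,0]>22)&(hsv[...,0]<35)&(hsv[...,1]>150)&(hsv[...,2]>100))):
        q=P(z);k=m&near(q,c,r)
        if k.sum(): e=q[k].mean(0); e0=e-G; print(n,k.sum(),np.round(e*1000,1),'fore',round(e0@F*1000,1),'left',round(e0@L*1000,1))
    k=(d>0)&near(W,G,.075)&(W[...,2]>.15)&(W[...,2]<.205)&(hsv[...,1]<90)&(hsv[...,2]>60)
    k=k.astype(np.uint8);n,l,s,_=cv2.connectedComponentsWithStats(k)
    if n>1:
        w=W[l==1+s[1:,4].argmax()]
        from scipy.optimize import least_squares
        # choose points z>0.16
        r=least_squares(lambda c:np.linalg.norm(w-c,axis=1)-.018,w.mean(0)-[0,0,.01],loss='soft_l1',f_scale=.002).x
        e=r-G;print('knob n',len(w),np.round(r*1000,1),'fore',round(e@F*1000,1),'left',round(e@L*1000,1))
E
python3 - <<'E'
from meas import *
st();p,d,i=snap('wrist','w2');st();meas(p,d,i)
p,d,i=load('top0');meas(p,d,i)
E
```

```text
t 2.15 fore 71.6 left 30.0 z 249.6 F fore/left/z [ 1.96 -2.4   0.32] op 0.009
t 2.2 fore 70.8 left 32.3 z 249.4 F fore/left/z [-0.45  0.13 -0.24] op 0.005
green 170 [599.2 -19.1  90. ] fore 35.1 left -16.1
blue 211 [525.7  -8.9  90. ] fore -32.5 left 14.4
red 206 [533.8 -37.8  90. ] fore -32.9 left -15.7
yellow 623 [ 527.8 -147.1   97. ] fore -69.4 left -119.0
knob n 1399 [560.9  22.8 173.5] fore 10.1 left 34.9
green 54 [595.1 -17.9  90. ] fore 31.5 left -13.8
blue 61 [526.9  -9.2  90. ] fore -31.6 left 13.7
red 60 [534.  -36.4  90. ] fore -32.3 left -14.4
yellow 125 [ 527. -147.   97.] fore -70.1 left -118.6
knob n 257 [560.2  23.9 173.3] fore 9.7 left 36.1
```

```bash
python3 - <<'E'
from h import *
p,d,i=load('w2');c=-i['R'].T@i['t'];e=c-G;print('cam rel fore',e@F,'left',e@L,'z',c[2]);go(.07,.035,.16)
E
```

```text
cam rel fore 0.00019704496014119377 left 0.031047416137172514 z 0.4203576790351929
off mm [ 2.8 -0.7 89.4] rot deg [-0.06  0.01 -0.15]
```

step_arm(offset=[[3,-1,30],[3,-1,60],[3,-1,90],[3,-1,90],[3,-10,90],[3,-19,90],[3,-19,90]], angular=[[0,0,0],[0,0,0],[0,0,0],[0,0,0],[0,0,0],[0,0,0],[0,0,0]], jaw=[0,0,0,0,0,0,0], grip_force=10)

```text
time_s: 3.08
ee_pos: [0.5991, 0.0375, 0.1616]
ee_rot: [0.6, 0.8, 0.0, 0.001]
force: [-0.2, 0.6, 0.2]
opening: 0.004
```

```bash
python3 - <<'E'
from h import *
st()
E
```

```text
t 3.08 fore 50.8 left 38.3 z 161.6 F fore/left/z [-0.    0.59  0.16] op 0.004
```

step_arm(offset=[[-2,-5,0],[-3,-10,0],[-3,-13,0],[-3,-15,0],[-3,-17,0],[-3,-19,0],[-3,-21,0],[-3,-22,0],[-3,-23,0],[-3,-23,0],[-3,-23,0]], angular=[[0,0,0],[0,0,0],[0,0,0],[0,0,0],[0,0,0],[0,0,0],[0,0,0],[0,0,0],[0,0,0],[0,0,0],[0,0,0]], jaw=[0,0,0,0,0,0,0,0,0,0,0])

```text
time_s: 4.45
ee_pos: [0.5781, 0.0283, 0.1603]
ee_rot: [0.6, 0.8, -0.0, -0.0]
force: [1.5, 1.0, 0.5]
opening: 0.008
```

```bash
python3 - <<'E'
from meas import *
st();p,d,i=snap('wrist','w3');meas(p,d,i);p,d,i=snap('top','t3');meas(p,d,i);st()
E
```

```text
t 4.45 fore 28.1 left 35.3 z 160.3 F fore/left/z [1.71 0.55 0.52] op 0.008
green 307 [597.7 -21.5  90. ] fore 33.0 left -18.0
blue 400 [529.6 -11.5  90. ] fore -29.5 left 10.7
red 356 [535.6 -39.7  90. ] fore -31.8 left -18.1
yellow 1124 [ 528.7 -148.4   97. ] fore -68.8 left -120.4
knob n 4018 [554.4  18.6 174.8] fore 2.7 left 32.6
green 5 [ 5.47e+02 -3.00e-01  9.00e+01] fore -9.8 left 16.6
blue 61 [526.9  -5.7  90. ] fore -30.6 left 17.0
red 60 [533.9 -35.7  90. ] fore -32.3 left -13.7
yellow 127 [ 527.1 -146.8   97. ] fore -70.0 left -118.4
knob n 90 [550.9  21.5 174. ] fore 0.2 left 36.4
t 4.55 fore 28.1 left 35.4 z 160.4 F fore/left/z [1.53 0.43 1.81] op 0.004
```

View pics/w3.png

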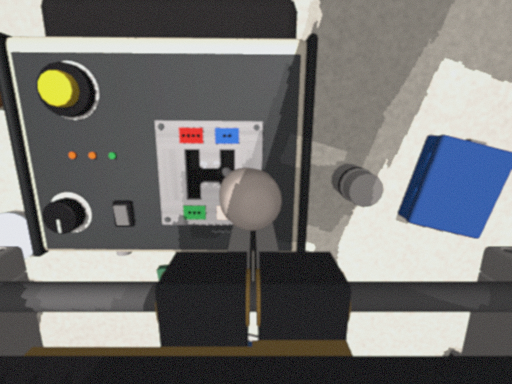

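step_arm(offset=[[0,-1,0],[0,-1,0],[0,20,0],[0,35,0],[30,35,0],[55,30,0],[55,0,0],[55,-26.5,0],[55,-26.5,0]], angular=[[0,0,0],[0,0,0],[0,0,0],[0,0,0],[0,0,0],[0,0,0],[0,0,0],[0,0,0],[0,0,0]], jaw=[0,0,0,0,0,0,0,0,0])

```text
time_s: 5.68
ee_pos: [0.5363, 0.0734, 0.1606]
ee_rot: [0.6, 0.8, -0.0, -0.0]
force: [-1.2, 0.4, 0.1]
opening: 0.005
```

```bash
python3 - <<'E'
from meas import *
st();p,d,i=snap('wrist','w4');meas(p,d,i);p,d,i=snap('top','t4');meas(p,d,i);st()
E
```

```text
t 5.67 fore 0.7 left 90.4 z 160.6 F fore/left/z [-1.05  0.76  0.06] op 0.005
green 79 [581.2 -24.9  90. ] fore 16.2 left -16.6
blue 361 [531.3 -11.4  90. ] fore -27.9 left 10.3
red 334 [537.2 -39.2  90. ] fore -30.0 left -18.0
yellow 389 [ 526.8 -139.1   97. ] fore -68.1 left -110.9
knob n 2884 [552.7  17.8 173.7] fore 0.8 left 32.4
green 14 [600.3 -24.8  90. ] fore 34.6 left -21.8
blue 5 [530.  -20.1  90. ] fore -31.5 left 2.4
red 34 [531.2 -38.2  90. ] fore -35.6 left -15.3
yellow 125 [ 527. -147.   97.] fore -70.1 left -118.6
t 5.78 fore 2.1 left 90.2 z 160.6 F fore/left/z [-0.15 -0.86  0.42] op 0.007
```

View pics/w4.png

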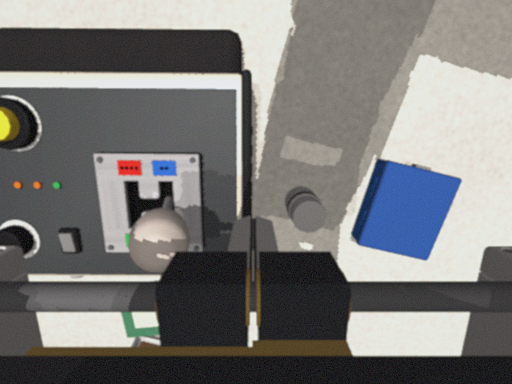

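step_arm(offset=[[-12,0,0],[-20,0,0],[-24,0,0],[-28,0,0],[-32,0,0],[-36,0,0],[-40,0,0],[-44,0,0],[-48,0,0],[-48,0,0]], angular=[[0,0,0],[0,0,0],[0,0,0],[0,0,0],[0,0,0],[0,0,0],[0,0,0],[0,0,0],[0,0,0],[0,0,0]], jaw=[0,0,0,0,0,0,0,0,0,0])

```text
time_s: 7.02
ee_pos: [0.5508, 0.0273, 0.1604]
ee_rot: [0.6, 0.8, -0.0, 0.0]
force: [0.0, 1.0, 1.2]
opening: 0.003
```

```bash
python3 - <<'E'
from meas import *
st();p,d,i=snap('wrist','w5');meas(p,d,i);st()
E
```

```text
t 7.03 fore 1.7 left 42.0 z 160.4 F fore/left/z [0.3  0.95 1.23] op 0.003
green 29 [558.  -16.2  90. ] fore -3.7 left -1.8
blue 358 [532.1 -11.3  90. ] fore -27.2 left 10.2
red 337 [535.9 -39.2  90. ] fore -31.3 left -17.6
yellow 1047 [ 528.2 -148.2   97. ] fore -69.3 left -120.0
knob n 2709 [ 5.564e+02 -1.000e-01  1.772e+02] fore -0.7 left 14.1
t 7.08 fore 1.7 left 42.1 z 160.4 F fore/left/z [1.05 0.79 0.47] op 0.009
```

View pics/w5.png

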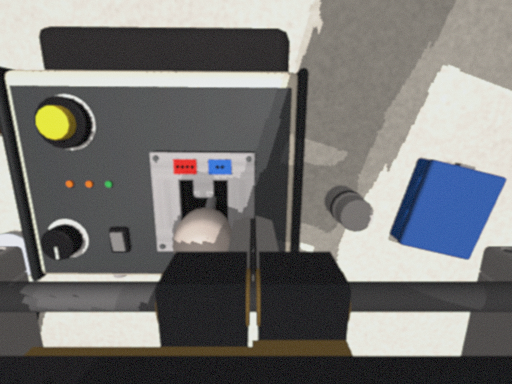

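step_arm(offset=[[-5,0,0],[-10,0,0],[-15,0,0],[-20,0,0],[-25,0,0],[-30,0,0],[-34,0,0],[-38,0,0],[-41,0,0],[-43,0,0],[-44,0,0],[-44,0,0]], angular=[[0,0,0],[0,0,0],[0,0,0],[0,0,0],[0,0,0],[0,0,0],[0,0,0],[0,0,0],[0,0,0],[0,0,0],[0,0,0],[0,0,0]], jaw=[0,0,0,0,0,0,0,0,0,0,0,0])

```text
time_s: 8.57
ee_pos: [0.563, -0.0146, 0.1603]
ee_rot: [0.6, 0.8, -0.0, -0.0]
force: [-0.2, 1.3, -2.0]
opening: 0.007
```

```bash
python3 - <<'E'
from meas import *
st();p,d,i=snap('wrist','w6');meas(p,d,i);st()
E
```

```text
t 8.57 fore 1.6 left -1.7 z 160.3 F fore/left/z [ 0.17  1.29 -1.98] op 0.007
green 49 [560.5  -8.6  90. ] fore 0.9 left 4.8
blue 373 [532.6 -10.6  90. ] fore -26.4 left 10.8
red 341 [536.4 -39.   90. ] fore -30.7 left -17.6
yellow 1016 [ 528.7 -149.    97. ] fore -69.1 left -120.9
knob n 3528 [566.5 -36.1 178.1] fore -1.1 left -23.2
t 8.62 fore 1.7 left -1.6 z 160.4 F fore/left/z [ 0.88  1.8  -0.45] op 0.003
```

View pics/w6.png

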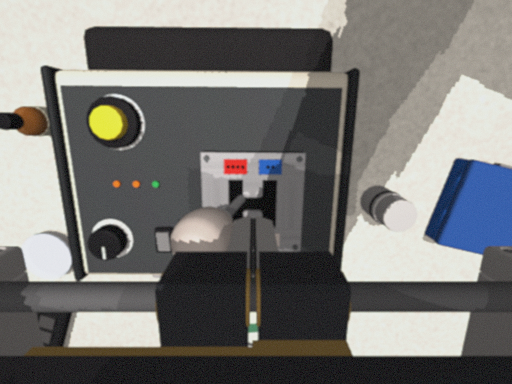

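step_arm(offset=[[-1.5,0,0],[-1.5,0,0],[15,0,0],[30,0,0],[30,-27,0],[30,-54,0],[0,-54,0],[-32,-50,0],[-32,-46,0],[-32,-46,0]], angular=[[0,0,0],[0,0,0],[0,0,0],[0,0,0],[0,0,0],[0,0,0],[0,0,0],[0,0,0],[0,0,0],[0,0,0]], jaw=[0,0,0,0,0,0,0,0,0,0])

```text
time_s: 9.88
ee_pos: [0.5279, -0.0572, 0.1604]
ee_rot: [0.599, 0.8, 0.0, -0.0]
force: [-0.2, 0.7, 0.4]
opening: 0.007
```

```bash
python3 - <<'E'
from meas import *
st();p,d,i=snap('top','t7');meas(p,d,i);p,d,i=snap('scene','s7');meas(p,d,i);st()
cv2.imwrite('pics/s7c.png',cv2.resize(p[100:290,100:300,::-1],None,fx=3.5,fy=3.1,interpolation=2))
E
```

```text
t 9.88 fore -44.1 left -32.7 z 160.4 F fore/left/z [0.03 0.72 0.37] op 0.007
green 58 [592.6 -18.3  90. ] fore 29.0 left -13.4
blue 22 [542.7 -18.   90. ] fore -18.8 left 0.8
red 6 [562.4  -4.3  90. ] fore 3.9 left 8.4
green 44 [596.3 -18.1  90. ] fore 32.6 left -14.3
blue 41 [534.1  -7.8  90. ] fore -24.2 left 13.0
red 23 [536.  -36.9  90. ] fore -30.5 left -15.5
yellow 69 [ 531.2 -148.9   97. ] fore -66.6 left -121.6
knob n 469 [566.5 -46.4 177. ] fore -4.0 left -33.1
t 9.97 fore -44.2 left -32.6 z 160.4 F fore/left/z [-0.73 -0.36 -0.27] op 0.006
```

View pics/s7c.png

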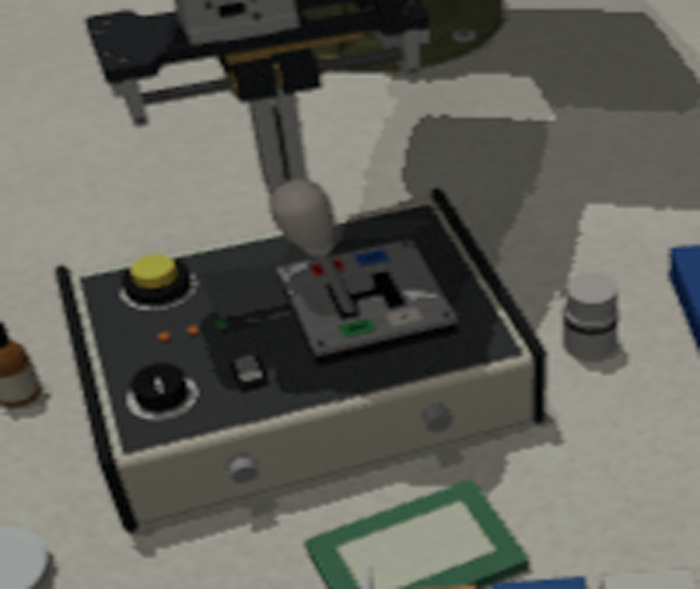

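step_arm(offset=[[0,10,0],[0,16,0],[0,21,0],[0,26,0],[0,31,0],[0,36,0],[0,41,0],[0,46,0],[0,50,0],[0,53,0],[0,55,0],[0,55,0]], angular=[[0,0,0],[0,0,0],[0,0,0],[0,0,0],[0,0,0],[0,0,0],[0,0,0],[0,0,0],[0,0,0],[0,0,0],[0,0,0],[0,0,0]], jaw=[0,0,0,0,0,0,0,0,0,0,0,0])

```text
time_s: 11.48
ee_pos: [0.5808, -0.0428, 0.1604]
ee_rot: [0.6, 0.8, 0.0, 0.0]
force: [-1.7, 0.2, -1.6]
opening: 0.001
```

```bash
python3 - <<'E'
from meas import *
st();p,d,i=snap('scene','s8');meas(p,d,i);st()
cv2.imwrite('pics/s8c.png',cv2.resize(p[100:290,100:300,::-1],None,fx=3.5,fy=3.1,interpolation=2))
E
```

```text
t 11.47 fore 10.8 left -33.7 z 160.4 F fore/left/z [-1.59  0.66 -1.64] op 0.001
green 41 [596.3 -18.6  90. ] fore 32.4 left -14.8
blue 40 [531.5  -8.2  90. ] fore -26.9 left 13.4
yellow 64 [ 530.9 -149.2   97. ] fore -66.9 left -121.8
knob n 432 [605.9 -35.3 174. ] fore 37.0 left -33.6
t 11.53 fore 10.8 left -33.7 z 160.5 F fore/left/z [-1.02  0.95 -1.45] op 0.005
```

View pics/s8c.png

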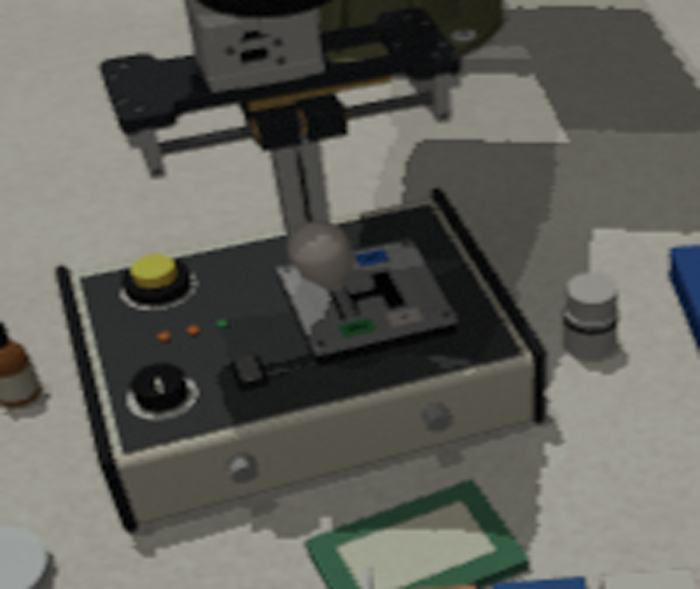

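step_arm(offset=[[0,1,0],[0,2,0],[0,3,0],[0,3,0],[0,3,0]], angular=[[0,0,0],[0,0,0],[0,0,0],[0,0,0],[0,0,0]], jaw=[0,0,0,0,0])

```text
time_s: 12.15
ee_pos: [0.5835, -0.042, 0.1603]
ee_rot: [0.6, 0.8, -0.0, -0.0]
force: [-3.5, -0.6, -1.8]
opening: 0.005
```

```bash
python3 -c "
from h import *
st()"
```

```text
t 12.15 fore 13.6 left -33.6 z 160.3 F fore/left/z [-3.51  0.39 -1.8 ] op 0.005
```

step_arm(offset=[[0,1,0],[0,1.5,0],[0,1.5,0],[0,1.5,0]], angular=[[0,0,0],[0,0,0],[0,0,0],[0,0,0]], jaw=[0,0,0,0])

```text
time_s: 12.65
ee_pos: [0.5845, -0.0417, 0.1602]
ee_rot: [0.6, 0.8, -0.001, -0.001]
force: [-7.0, -2.0, -2.3]
opening: 0.006
```

```bash
python3 -c "
from h import *
st()"
```

```text
t 12.65 fore 14.7 left -33.7 z 160.2 F fore/left/z [-7.26  0.04 -2.3 ] op 0.006
```

step_arm(offset=[[0,-10,0],[0,-40,0],[-10,-70,0],[-45,-85,0],[-75,-85,0],[-85,-85,0],[-85,-85,15],[-85,-85,30],[-85,-85,30]], angular=[[0,0,0],[0,0,0],[0,0,0],[0,0,0],[0,0,0],[0,0,0],[0,0,0],[0,0,0],[0,0,0]], jaw=[0,0,0,0,0,0,0,0,0])

```text
time_s: 13.78
ee_pos: [0.5266, -0.146, 0.1287]
ee_rot: [0.599, 0.801, -0.0, -0.001]
force: [-0.6, -1.0, -0.1]
opening: 0.005
```

```bash
python3 - <<'E'
from meas import *
st();p,d,i=snap('scene','s9');meas(p,d,i);cv2.imwrite('pics/s9c.png',cv2.resize(p[100:290,100:300,::-1],None,fx=3.5,fy=3.1,interpolation=2))
p,d,i=snap('wrist','w9');meas(p,d,i);st();go(-.0697,-.1188,.11)
E
```

```text
t 13.78 fore -70.2 left -117.5 z 128.7 F fore/left/z [-0.87 -0.83 -0.11] op 0.005
green 41 [597.7 -19.9  90. ] fore 33.4 left -16.4
blue 39 [532.9  -8.9  90. ] fore -25.7 left 12.3
red 3 [558.7  -1.1  90. ] fore 1.3 left 12.5
yellow 22 [ 526. -154.   97.] fore -73.1 left -125.0
knob n 298 [611.9 -33.1 169.6] fore 43.3 left -33.1
green 161 [596.1 -24.9  90. ] fore 30.5 left -20.8
blue 374 [528.5 -12.3  90. ] fore -30.9 left 10.3
red 343 [536.1 -39.4  90. ] fore -31.2 left -17.8
yellow 552 [ 523.3 -153.7   97. ] fore -75.5 left -124.0
t 13.88 fore -69.6 left -118.2 z 130.3 F fore/left/z [-0.66 -0.08 -0.02] op 0.004
off mm [-0.6 -0.1 20.3] rot deg [-0.01 -0.01  0.06]
```

View pics/s9c.png

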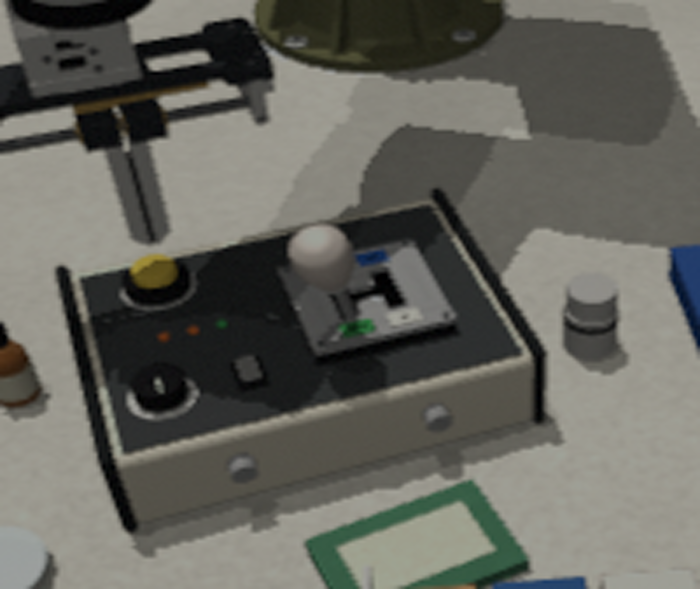

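View pics/w9.png

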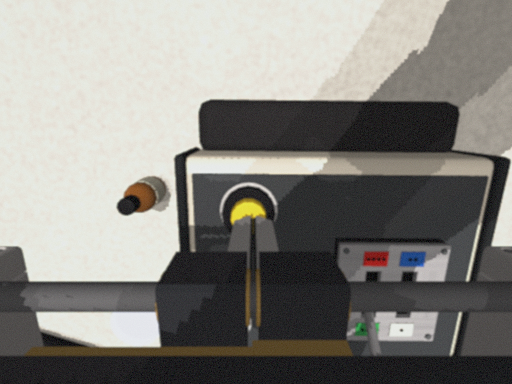

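step_arm(offset=[[-0.5,0,10],[-0.5,0,20],[-0.5,0,24],[-0.5,0,26],[-0.5,0,28],[-0.5,0,30],[-0.5,0,31],[-0.5,0,31],[-0.5,0,31]], angular=[[0,0,0],[0,0,0],[0,0,0],[0,0,0],[0,0,0],[0,0,0],[0,0,0],[0,0,0],[0,0,0]], jaw=[0,0,0,0,0,0,0,0,0])

```text
time_s: 15.0
ee_pos: [0.5275, -0.1475, 0.0996]
ee_rot: [0.6, 0.8, 0.0, 0.0]
force: [-2.3, 0.4, 5.6]
opening: 0.005
```

```bash
python3 - <<'E'
from meas import *
st();p,d,i=snap('top','t10');meas(p,d,i);st()
cv2.imwrite('pics/t10c.png',cv2.resize(p[130:310,200:420,::-1],None,fx=3.6,fy=3.3,interpolation=2))
E
```

```text
t 15.0 fore -69.7 left -119.2 z 99.6 F fore/left/z [-2.06  1.06  5.62] op 0.005
green 49 [591.8 -13.9  90. ] fore 29.4 left -9.0
blue 58 [526.   -8.4  90. ] fore -32.2 left 14.8
red 56 [533.4 -36.6  90. ] fore -33.0 left -14.4
knob n 290 [610.  -32.5 168.4] fore 41.7 left -32.0
t 15.05 fore -69.7 left -119.2 z 99.6 F fore/left/z [-2.45  2.16  4.46] op 0.005
```

View pics/t10c.png

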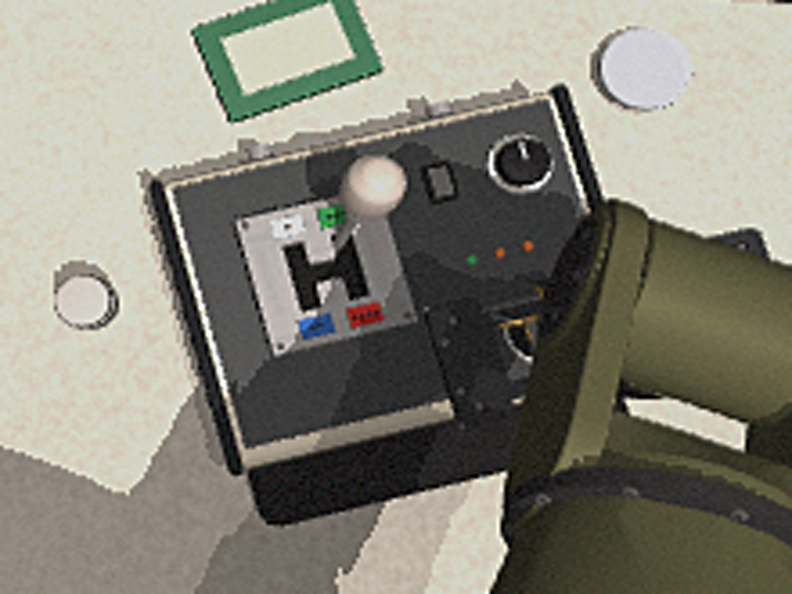

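step_arm(offset=[[0,0,1],[0,0,2],[0,0,2.5],[0,0,2.5],[0,0,2.5]], angular=[[0,0,0],[0,0,0],[0,0,0],[0,0,0],[0,0,0]], jaw=[0,0,0,0,0])

```text
time_s: 15.68
ee_pos: [0.5277, -0.1475, 0.0988]
ee_rot: [0.6, 0.8, 0.0, 0.001]
force: [-12.0, 3.7, 25.3]
opening: 0.007
```

```bash
python3 -c "
from h import *
st()"
```

```text
t 15.68 fore -69.5 left -119.3 z 98.8 F fore/left/z [-10.45   6.95  25.32] op 0.007
```

step_arm(offset=[[0,0,-2],[0,0,-5],[0,0,-12],[0,0,-35],[0,-20,-80],[0,-60,-110],[0,-100,-120],[0,-100,-120],[0,-100,-120]], angular=[[0,0,0],[0,0,0],[0,0,0],[0,0,0],[0,0,0],[0,0,0],[0,0,0],[0,0,0],[0,0,0]], jaw=[0,0,0,0,0,0,0,0,0])

```text
time_s: 16.8
ee_pos: [0.4319, -0.1756, 0.2169]
ee_rot: [0.6, 0.8, 0.0, 0.0]
force: [0.0, -0.6, -0.4]
opening: 0.003
```

```bash
python3 - <<'E'
from meas import *
st();p,d,i=snap('top','t11');meas(p,d,i)
cv2.imwrite('pics/t11c.png',cv2.resize(p[130:310,200:420,::-1],None,fx=3.6,fy=3.3,interpolation=2))
p,d,i=snap('scene','s11');meas(p,d,i);W=cloud(d,i)
k=(np.linalg.norm(W[...,:2]-[.527,-.147],axis=-1)<.01)&(d>0);print('button z',np.median(W[k][:,2]));p0,d0,i0=load('scene0');W=cloud(d0,i0);k=(np.linalg.norm(W[...,:2]-[.527,-.147],axis=-1)<.01)&(d0>0);print('before',np.median(W[k][:,2]))
cv2.imwrite('pics/s11c.png',cv2.resize(p[100:290,100:300,::-1],None,fx=3.5,fy=3.1,interpolation=2))
E
```

```text
t 16.8 fore -169.4 left -119.3 z 216.9 F fore/left/z [-0.12 -0.57 -0.4 ] op 0.003
green 46 [593.5 -15.   90. ] fore 30.8 left -10.6
blue 63 [528.4  -8.3  90. ] fore -29.8 left 14.1
red 60 [534.3 -36.3  90. ] fore -32.0 left -14.3
yellow 84 [ 527.5 -147.1   97. ] fore -69.6 left -118.9
knob n 288 [610.  -32.4 168.6] fore 41.7 left -31.9
green 42 [595.5 -18.2  90. ] fore 31.8 left -14.2
blue 40 [537.8  -8.7  90. ] fore -20.9 left 11.2
red 3 [5.59e+02 4.00e-01 9.00e+01] fore 1.9 left 13.9
yellow 61 [ 530.2 -149.4   97. ] fore -67.7 left -121.8
knob n 292 [611.8 -33.2 169.8] fore 43.2 left -33.1
button z 0.09740997031289897
before 0.09784427533458155
```

View pics/s11c.png

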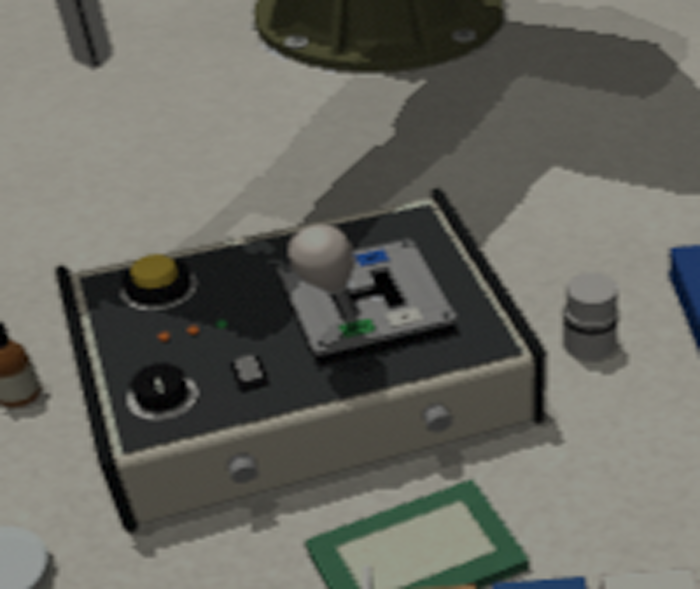

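View pics/t11c.png

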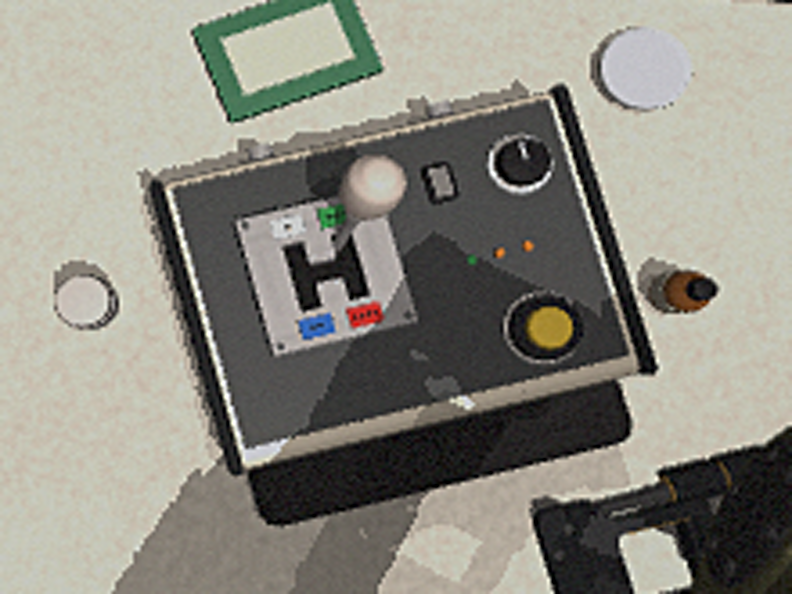

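The pictures show the lever at the green end of slot three, the button back up, the bench items where they were, and the arm clear of everything.

```bash
python3 -c "
from rig import arm
print(arm.hand_in())"
```

```text
the job is handed in; nothing more can be done
None
```

The job is done and handed in at about 17 s, with the lever home in slot three and the shutter button pressed and back up.

- **Lever:** With closed fingertips I pushed it back to the cross slot, across to the right leg, and forward to the end of slot three. Forces while it slid were about 1–2 N, rising to about 7 N against the end stop. At no point did I push it back toward slot four.
- **Shutter button:** I pressed it only after the lever was home. It bottomed at about 6 mm of travel. The wrist force was about 25 N up, with about 12 N sideways, so firmer than the 5 N it needs.
- **Last checks:**
  - The lever's knob stands about 42–43 mm forward and 32–33 mm right of the gate centre in both the top and scene cameras (nominally about 40 and 34). It did not move during the press.
  - The button's top reads 97.4 mm, against 97.8 mm before the press.
  - The bottle, canister, dish and tissue pack look unmoved in the close-up pictures; I did not measure them. I did not check all of the slide box afterwards, but the arm never worked near it.
  - The arm was clear of everything, with wrist force close to zero.
- **Disagreement:** The wrist camera read positions 2–4 mm differently from the top camera during the moves. I relied on the arm's own position and force readings instead.

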